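# Hold a crack-detector probe square on the ringed spot of a sloping plate

### The arm

A 6-joint arm with a two-finger parallel gripper is mounted at the origin on the work surface. World frame = base frame: x ahead of the robot, y to its left, z up, the work surface at z = 0. Lengths are in mm, angles in rad, forces in N, time in s.
With the tool pointing down it reaches from about 300 to 850 mm from the base axis. Payload 4.2 kg.
Tool frame: the origin (TCP) lies on the centre line of the jaws, within the pads' length; the fingertips stand 14 mm ahead of it and the grasp point (between the pads) lies 5 mm behind it; z points along the fingers, y is the line along which they close (so a half turn about z gives the same grasp; the last joint's range is limited). The gripper opens to 91 mm and grips with 3 to 60 N. Pads are 32 mm wide; open, the fingers measure 118 mm over their backs; the gripper's body (76 mm by 178 mm) begins 60 mm behind the grasp point.
Start: joints at [-1.259, 0.32, 1.565, -0, 1.257, -0.02], TCP at [187.307, -543.652, 227.976] pointing down, gripper open.
Joint ranges: [-3.11, 3.11], [-0.84, 2.01], [0.21, 2.61], [-1.34, 4.49], [0.05, 2.63], [-2.56, 2.56]. Speed limits (rad/s): [2.57, 2.57, 3.14, 3.14, 3.14, 3.14].

### API

Orientations are given as a unit quaternion [x, y, z, w].
In Python, from workcell import env gives the robot as it stands.
- The arm moves only by the tool apply_moves, never from a script. Its argument "targets" is a list of rows, each an object of numbers: "ax", "ay", "az": the turn, a rotation vector about the world's x, y, z in units of 1.5 rad (1.0 is 1.5 rad); "x", "y", "z": the shift along the world's x, y, z in units of 30 cm (1.0 is 30 cm); "jaw": the opening, from 0 (shut) to 1 (fully open). A call has 1 to 5 rows; each row is the pose to reach, as a shift and turn from the pose commanded when the call began; what a row does not reach only later rows make up. A row lasts 1/12 s, in which the tool goes at most 41.7 mm and 7.16 degrees, less where a joint would pass 70% of its speed; a pose out of reach is approached as far as the arm can. A call with a number of a shift or a turn outside -1 to 1 is refused whole. A call with a gripper value outside its range is refused whole. The fingers move at their own pace and stop on an object; "grip_force" is the grip in N (left out, the last holds). Time passes only in rows, so rows that repeat a pose let the fingers close. It gives the time, the measured TCP pose, the force, the opening and the grip force at its end, in the units of the state.
- env.sense(): the state, without advancing time (a new reading comes with each control period).
- env.camera(name): name is "scene" or "top" or "wrist"; returns the picture (400x640x3 uint8, red, green, blue); there is no depth.
- env.get_calibration(name): a dict with "fx", "fy", "cx", "cy" (pixels), "camera_from_world" (4x4, takes a point from world to camera coordinates); the wrist camera has in their place "T_tool_cam" (4x4, takes a point from camera to tool coordinates, whose origin is the TCP and whose axes are the flange's). Camera axes: x right, y up, looking along -z (the intrinsics and any distortion apply to the point x, -y, -z); pixel columns grow to the right and rows downward; lengths in mm; the calibration is good to about 2 mm. A picture is of the moment at which its call begins: read the wrist's pose just before it. get_calibration takes no time and is no camera call.
- env.sign_off(): hands the job in; it is judged then, once.
The state is a dict: "t": time; "joint_pos": joint angles; "dq": joint speeds; "tau": joint torques, N m; "position": TCP position; "eef_rot": TCP orientation; "contact_force": force on the tool from outside, world axes, zero at the start; "ft_torque": the same for the moment, N m; "grip_width": finger opening in mm; "grip_force": force on a finger pad.
Only numpy, scipy, OpenCV 4.12 (cv2) and the standard library are available. Lean on these libraries where they do the work, as an engineer would, in place of code of your own. Each camera call takes 0.05 s, during which the arm holds its last target. There are 200 camera calls.

### The job

First turn the gain knob on the crack detector fully anticlockwise to its end stop. Then lift the cordless probe out of its wooden stand and put its sprung tip inside the chalk ring (not the cross) on the sloping steel plate, with the probe square to the plate, pressing lightly so that the tip is pushed about half-way in. Finish while still holding it there, and leave the hammer, wrench and oil can where they lie.

Things in the scene. Friction and masses are not known exactly. Their poses are not given: they have to be found in the camera images.
- tester: Crack detector: grey box 150 (x) by 140 (y) by 80 mm high, fixed to the bench, with a dark screen on the +x half of its top and the gain knob on the -x half. Origin: centre of its underside. It stands either to the left or to the right of the sloping plate, at different yaws.
- gain (a joint): Gain knob angle, rad: 0 at the anticlockwise end stop (seen from above), growing as it turns clockwise, up to 4.7. It starts 0.6 to 1.4 rad from the stop, turns easily (about 0.03 N m) and stays where it is left.
- gain_grip (a point): Point on the upright knob axis at gripping height, 117 mm above the bench. Black knob: bar grip 42 mm long (this point's x, turning with the knob), 14 mm thick (y), on a round 44 mm skirt. The bar's top is 7 mm above this point, the skirt's top 23 mm below. A white line marks the bar's -x end, the pointer. At the end stop the bar lies along the tester's x axis.
- stand: Wooden block 80 by 80 by 60 mm high, fixed to the bench, with an upright 23 mm through hole in its middle. Origin: centre of its underside. It stands on the other side of the sloping plate from the tester.
- probe: Cordless probe 131 mm long, about 0.16 kg, upright and loose in the stand. Origin: end of the relaxed tip; z runs along its axis to the cap. From origin: steel tip 8 mm thick, round end (0-14 mm); nose 18 mm thick (to 45); black square grip 24 by 24 mm, faces square to x and y (45-115); cap. The grip's foot rests on the stand, origin 15 mm above the bench; lift 45 mm straight up to clear the hole.
- plunger (a joint): How far the probe's sprung tip is pushed in, m: 0 relaxed, 0.010 fully in. The spring starts at 1.2 N and adds 0.6 N per mm: half-way in (5 mm) is about 4.2 N, fully in 7.2 N.
- probe_tip (a point): Round end of the sprung tip; it moves along the probe's z axis with the tip. Relaxed it is the probe's origin.
- fixture: Bright sine plate fixed to the bench, base 140 (x) by 170 (y) mm; on it a dark steel plate 100 by 150 mm sloping at 25 degrees, falling towards -x. Origin: centre of the base's underside. At each y end a bright toe clamp stands 18 mm above the face and reaches in to 51 mm from the plate's middle. The middle of the face is 9 mm to -x of the origin and 94 mm above the bench.
- ring_spot (a point): Centre of the chalk ring on the sloping face: ring 18 mm inside, 25 mm outside diameter, 94 mm above the bench. z points out of the face, square to it; y is level, x points up the slope. It lies 15 to 29 mm from the plate's middle along y, to one side; a chalk cross (24 mm) lies to the other side.
- hammer: Bystander: hammer 260 mm long lying on the bench beyond the work. Origin: middle of its length, on the bench.
- wrench: Bystander: steel wrench 180 mm long, 8 mm thick, lying on the bench between the robot and the sine plate. Origin: middle of its length, on the bench.
- oilcan: Bystander: oil can 64 mm diameter, 125 mm tall with a thin spout, standing on the bench beyond the work. Origin: centre of its underside.
Mind the look-alikes: they are no part of the job. Of the things that look like the stand, take the one that is farthest to the robot's right at the start.

How it is judged:
By the outcome, as a careful person would: the job done as asked, in the order asked, and still so for the second after the job is handed in, while the arm keeps its last pose, push and grip.
It also fails if it takes over 51 s, if anything falls off the work surface, if the arm or the gripper's body presses on something with over 40 N, if the wrist force passes 120 N, or if a joint passes its speed limit or range.

## Working session

There is one attempt and no reset: what is moved stays moved. The work goes in short steps, Python scripts to look and compute and a tool call to move; the robot and the scene stay as the last step left them, time stands still between calls to the robot, and variables do not carry over. Pictures are saved under pics/ and viewed, at most 10 in all, crops included, and the job is handed in when it is done.

Besides the shell and the picture viewer there is one more tool, called after "Request:" by a JSON object that holds its "method" and its "body", one argument or row to a line. apply_moves: Moves the arm, as the interface text tells. Shifts and turns lie within -1 to 1; 1 stands for 30 cm of shift or 1.5 rad of turn. Its arguments: {"type":"object","properties":{"targets":{"type":"array"},"grip_force":{"type":"number"}},"required":["targets"]}

```bash
mkdir -p pics
cat > h.py <<'E'
import numpy as np, cv2
from workcell import env
from scipy.spatial.transform import Rotation as R
def snap(name,f):
    s=env.sense(); im=env.camera(name); cv2.imwrite('pics/'+f,im[:,:,::-1]); return s,im
def cam(name,s=None):
    c=env.get_calibration(name); K=np.array([[c['fx'],0,c['cx']],[0,c['fy'],c['cy']],[0,0,1]])
    if 'camera_from_world' in c: M=np.linalg.inv(np.array(c['camera_from_world']))
    else:
        T=np.eye(4); T[:3,:3]=R.from_quat(s['eef_rot']).as_matrix(); T[:3,3]=s['position']; M=T@np.array(c['T_tool_cam'])
    return K,M,c
def ray(name,px,s=None):
    K,M,c=cam(name,s); u,v=px
    d=np.array([(u-K[0,2])/K[0,0],-(v-K[1,2])/K[1,1],-1]); return M[:3,3],M[:3,:3]@d
def onz(name,px,z,s=None):
    o,d=ray(name,px,s); return o+d*(z-o[2])/d[2]
def proj(name,P,s=None):
    K,M,c=cam(name,s); p=np.linalg.inv(M)@np.append(P,1); return K[0,0]*p[0]/-p[2]+K[0,2],K[1,1]*-p[1]/-p[2]+K[1,2]
E
python3 - <<'E'
from h import *
print(env.sense())
for n in('top','scene','wrist'):
    print(env.get_calibration(n))
    snap(n,n+'0.png')
E
```

```text
{'t': 0.0, 'joint_pos': array([-1.25904477e+00,  3.20339344e-01,  1.56570999e+00,  3.45286551e-06,
        1.25739936e+00, -2.00320463e-02]), 'dq': array([-0.00048318, -0.00096615,  0.00051409, -0.00021268,  0.00159302,
       -0.00075897]), 'tau': array([ 8.51757650e-04, -4.12456870e+01, -2.31975693e+01,  7.29713473e-02,
        4.58960503e-02, -1.33283406e-04]), 'position': array([ 187.12717521, -543.17549309,  227.08099904]), 'eef_rot': array([ 9.86271146e-01,  1.65131358e-01, -1.33257290e-04, -9.18406934e-04]), 'contact_force': array([0.70605296, 0.30032006, 0.08291523]), 'ft_torque': array([ 0.00200683, -0.00100773, -0.05118772]), 'grip_force': 0.0, 'grip_width': 91.43318682337787}
{'fx': 371.46414716637446, 'fy': 371.46414716637446, 'cx': 322.31347500814854, 'cy': 194.79656238805896, 'camera_from_world': array([[-1.84103216e-02, -9.99771036e-01, -1.09057699e-02,
         8.36899807e+00],
       [ 9.97175969e-01, -1.91546572e-02,  7.26167082e-02,
        -6.14153965e+02],
       [-7.28089779e-02, -9.53807468e-03,  9.97300295e-01,
        -8.49561074e+02],
       [ 0.00000000e+00
[... 288 characters left out ...]
6561e-01,  5.21882151e-01,  7.76228503e-01,
         1.33294653e+02],
       [ 4.19440782e-01, -6.53259574e-01,  6.30334323e-01,
        -1.24448804e+03],
       [ 0.00000000e+00,  0.00000000e+00,  0.00000000e+00,
         1.00000000e+00]])}
{'fx': 309.4432076448581, 'fy': 309.4432076448581, 'cx': 323.42342221839425, 'cy': 200.10644344737443, 'T_tool_cam': array([[-4.42978623e-04,  9.63528915e-01,  2.67603876e-01,
         7.63237357e+01],
       [ 9.99999902e-01,  4.23777503e-04,  1.29507474e-04,
         2.07404211e-01],
       [ 1.13796935e-05,  2.67603907e-01, -9.63529008e-01,
        -1.56310905e+02],
       [ 0.00000000e+00,  0.00000000e+00,  0.00000000e+00,
         1.00000000e+00]])}
```

View pics/top0.png

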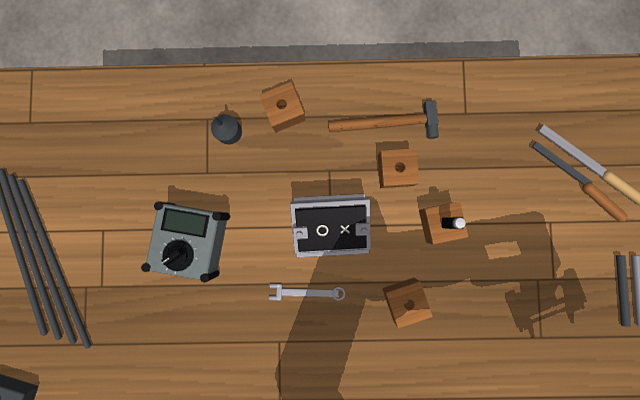

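View pics/scene0.png

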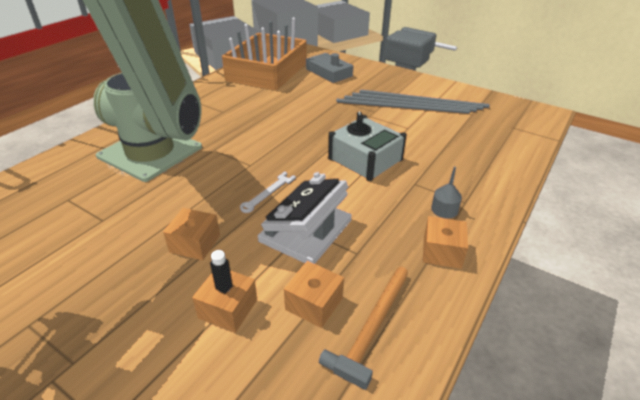

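The top view shows the tester at (187,240) with its knob at (178,254) and the pointer at lower left. The ring is at (322,230) and the cross at (345,230). The probe is in the rightmost stand at (443,222), and the other three blocks are empty. I'll measure finer next.

Run:
```python
from h import *
im=cv2.imread('pics/top0.png')
a=cv2.resize(im[190:290,130:240],None,fx=4.5,fy=4.5,interpolation=cv2.INTER_CUBIC)
b=cv2.resize(im[185:265,280:380],None,fx=3.5,fy=3.5,interpolation=cv2.INTER_CUBIC)
c=cv2.resize(im[180:250,410:480],None,fx=4,fy=4,interpolation=cv2.INTER_CUBIC)
W=np.zeros((600,800,3),np.uint8)
W[:450,:495]=a; W[:280,500:800]=b[:,:300]; W[300:580,500:780]=c
cv2.imwrite('pics/crops.png',W)
h=cv2.cvtColor(im,cv2.COLOR_BGR2HSV)
# ring / cross blobs
roi=np.zeros(im.shape[:2],np.uint8); roi[215:245,308:356]=1
m=((h[...,2]>120)*roi).astype(np.uint8)
n,l,st,ce=cv2.connectedComponentsWithStats(m)
for i in range(1,n):
  if st[i,4]>8: print('chalk',st[i],ce[i],onz('top',ce[i],94))
# knob white line
roi[:]=0; roi[238:272,158:198]=1
m=((h[...,2]>150)*(h[...,1]<60)*roi).astype(np.uint8)
n,l,st,ce=cv2.connectedComponentsWithStats(m)
for i in range(1,n):
  if st[i,4]>2: print('white',st[i],ce[i],onz('top',ce[i],124))
# tester screen/top grey
m=((h[...,0]>75)&(h[...,0]<110)&(h[...,2]>60)).astype(np.uint8); m[:, :140]=0;m[:,240:]=0;m[:190]=0;m[290:]=0
m=cv2.morphologyEx(m,cv2.MORPH_OPEN,np.ones((3,3)))
cs=max(cv2.findContours(m,0,2)[0],key=cv2.contourArea); r=cv2.minAreaRect(cs); print('tester',r)
for p in cv2.boxPoints(r): print(p,onz('top',p,80))
# cap white
m=((h[...,2]>170)&(h[...,1]<50)).astype(np.uint8); m[:,:435]=0;m[:,475:]=0;m[:205]=0;m[240:]=0
n,l,st,ce=cv2.connectedComponentsWithStats(m)
for i in range(1,n):
  if st[i,4]>5: print('cap',st[i],ce[i],onz('top',ce[i],146))
# stand
m=((h[...,0]<20)&(h[...,1]>130)&(h[...,2]>100)).astype(np.uint8)
```

```text
chalk [316 225  13  11  64] [321.9375   229.984375] [533.52805171  -1.67465653  94.        ]
chalk [341 225   8   8  35] [344.4 228.4] [536.02826926 -49.7675354   94.        ]
white [172 238   2   2   4] [172.5 238.5] [522.27893549 306.74556704 124.        ]
white [189 240   2   3   4] [189.5 241. ] [516.52015436 271.4786401  124.        ]
white [164 243   3   2   5] [164.8 243.6] [512.10263475 322.58224552 124.        ]
white [194 248   2   2   3] [194.33333333 248.33333333] [501.33299771 261.37368399 124.        ]
white [164 258   5   4   7] [165.71428571 259.42857143] [479.72992881 320.28883978 124.        ]
white [166 268   2   3   5] [166.4 268.8] [460.65289859 318.63997981 124.        ]
tester ((183.88461303710938, 241.57693481445312), (65.89501953125, 68.64064025878906), 11.309932708740234)
[144.84615 268.76923] [456.36055411 384.57124304  80.        ]
[158.3077  201.46156] [602.22816508 357.22027074  80.        ]
[222.92308 214.38464] [571.17668975 214.6696589   80.        ]
[209.46153 281.69232] [426.33926041 243.70053096  80.        ]
cap [455 218  10  10  77] [459.88311688 222.50649351] [ 544.49767166 -277.71808508  146.        ]
```

View pics/crops.png

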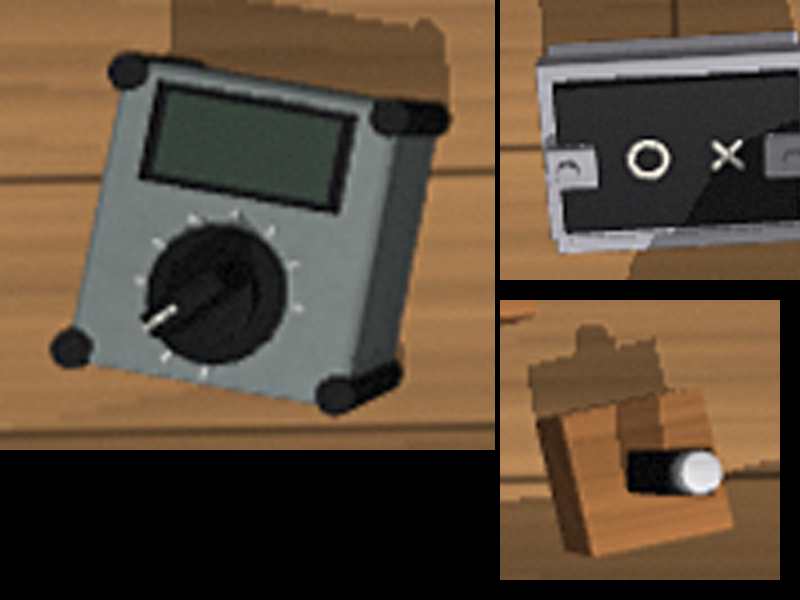

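The tester has its screen on the far side and its yaw is about -11°. The knob skirt is at crop (218,293) and the pointer runs from (158,320) towards the upper right. The probe leans right from perspective only.

Run:
```python
from h import *
f=lambda x,y,z:onz('top',(130+x/4.5,190+y/4.5),z)
P=[f(*p,80) for p in((128,70),(390,115),(335,395),(72,348))]
for p in P: print(p)
a=lambda d:np.degrees(np.arctan2(d[1],d[0]))
print('yaw',a(P[0]-P[3]),a(P[1]-P[2]),a(P[3]-P[2])-90,a(P[0]-P[1])-90)
print('centre',np.mean(P,0))
k=f(218,293,94);print('knob',k)
p=f(150,325,124);q=f(175,308,124);print('ptr',a(p-q),a(f(147,327,124)[:2]-k[:2]))
g=lambda x,y,z:onz('top',(410+(x-500)/4,180+(y-300)/4),z)
S=[g(537,420,60),g(705,388,60),g(733,528,60),g(597,557,60)];print('stand',S)
print('cap',g(700,472,146)); print(g(632,473,60))
w=lambda x,y,z:onz('top',(280+(x-500)/3.5,185+y/3.5),z)
print('ring',w(649,159,94),'cross',w(727,154,94))
a0=w(555,88,113);print('plate',a(w(555,84,114)-w(799,72,114)),a(w(565,233,73)-w(800,222,73)))
```

```text
[593.2089688  356.79395369  80.        ]
[568.87133112 228.40471157  80.        ]
[434.87413649 254.62359063  80.        ]
[459.40141235 382.10289477  80.        ]
yaw -10.710641770448731 -11.071041313530285 -10.890738900023152 -10.733707862009098
centre [514.08896219 305.48128767  80.        ]
knob [485.62478699 306.02715928  94.        ]
ptr 123.36536645588293 121.15742701240411
stand [array([ 573.27007453, -219.32044856,   60.        ]), array([ 589.36762699, -313.51438406,   60.        ]), array([ 511.40633224, -325.44119899,   60.        ]), array([ 496.7829381 , -249.64453708,   60.        ])]
cap [ 543.51248878 -277.90588314  146.        ]
[ 542.81990346 -270.91824182   60.        ]
ring [532.55744067  -3.01315013  94.        ] cross [534.73288839 -50.71522141  94.        ]
plate 91.73707981729791 91.6504966710371
```

Request:
{"method": "apply_moves", "body": {
  "targets": [
    {"x":0.1,"y":0.09,"az":0.08,"z":0.03},
    {"x":0.19,"y":0.18,"az":0.16,"z":0.05},
    {"x":0.25,"y":0.3,"az":0.24,"z":0.05},
    {"x":0.31,"y":0.42,"az":0.32,"z":0.05},
    {"x":0.37,"y":0.54,"az":0.4,"z":0.05}
  ]
}}

```text
validation failed for argument at $.ta...
```

Request:
{"method": "apply_moves", "body": {
  "targets": [
    {"x":0.05,"y":0.12,"az":0.08},
    {"x":0.1,"y":0.24,"az":0.16},
    {"x":0.15,"y":0.37,"az":0.24},
    {"x":0.2,"y":0.49,"az":0.32},
    {"x":0.25,"y":0.61,"az":0.4}
  ]
}}

```text
validation failed for argument at $.ta...
```

Request:
{"method": "apply_moves", "body": {
  "targets": [
    {"x":0.1,"y":0.09,"z":0.03,"ax":0,"ay":0,"az":0.08,"jaw":1},
    {"x":0.19,"y":0.18,"z":0.05,"ax":0,"ay":0,"az":0.16,"jaw":1},
    {"x":0.25,"y":0.3,"z":0.05,"ax":0,"ay":0,"az":0.24,"jaw":1},
    {"x":0.31,"y":0.42,"z":0.05,"ax":0,"ay":0,"az":0.32,"jaw":1},
    {"x":0.37,"y":0.54,"z":0.05,"ax":0,"ay":0,"az":0.4,"jaw":1}
  ]
}}

```text
t: 0.57
position: [298.8, -379.9, 242.7]
eef_rot: [0.892, 0.452, 0.0, -0.0]
contact_force: [0.6, -0.2, -0.1]
grip_width: 91.0
grip_force: 0.0
```

Request:
{"method": "apply_moves", "body": {
  "targets": [
    {"x":0.035,"y":0.125,"z":0,"ax":0,"ay":0,"az":0.05,"jaw":1},
    {"x":0.07,"y":0.25,"z":0,"ax":0,"ay":0,"az":0.1,"jaw":1},
    {"x":0.105,"y":0.375,"z":0,"ax":0,"ay":0,"az":0.15,"jaw":1},
    {"x":0.14,"y":0.5,"z":0,"ax":0,"ay":0,"az":0.2,"jaw":1},
    {"x":0.175,"y":0.625,"z":0,"ax":0,"ay":0,"az":0.25,"jaw":1}
  ]
}}

```text
t: 0.98
position: [350.7, -192.3, 242.9]
eef_rot: [0.793, 0.609, 0.0, 0.0]
contact_force: [0.2, 0.3, -0.1]
grip_width: 90.8
grip_force: 0.0
```

Request:
{"method": "apply_moves", "body": {
  "targets": [
    {"x":0.035,"y":0.125,"z":0,"ax":0,"ay":0,"az":0.05,"jaw":1},
    {"x":0.07,"y":0.25,"z":0,"ax":0,"ay":0,"az":0.1,"jaw":1},
    {"x":0.105,"y":0.375,"z":0,"ax":0,"ay":0,"az":0.15,"jaw":1},
    {"x":0.14,"y":0.5,"z":0,"ax":0,"ay":0,"az":0.2,"jaw":1},
    {"x":0.175,"y":0.625,"z":0,"ax":0,"ay":0,"az":0.25,"jaw":1}
  ]
}}

```text
t: 1.4
position: [403.2, -4.7, 243.1]
eef_rot: [0.665, 0.746, 0.0, 0.0]
contact_force: [0.7, -0.6, 0.0]
grip_width: 91.2
grip_force: 0.0
```

Request:
{"method": "apply_moves", "body": {
  "targets": [
    {"x":0.035,"y":0.125,"z":0,"ax":0,"ay":0,"az":0.05,"jaw":1},
    {"x":0.07,"y":0.25,"z":0,"ax":0,"ay":0,"az":0.1,"jaw":1},
    {"x":0.105,"y":0.375,"z":0,"ax":0,"ay":0,"az":0.15,"jaw":1},
    {"x":0.14,"y":0.5,"z":0,"ax":0,"ay":0,"az":0.2,"jaw":1},
    {"x":0.175,"y":0.625,"z":0,"ax":0,"ay":0,"az":0.25,"jaw":1}
  ]
}}

```text
t: 1.82
position: [455.7, 182.9, 242.8]
eef_rot: [0.514, 0.858, -0.0, 0.0]
contact_force: [-0.2, -0.8, -1.0]
grip_width: 91.1
grip_force: 0.0
```

Request:
{"method": "apply_moves", "body": {
  "targets": [
    {"x":0.035,"y":0.12,"z":0,"ax":0,"ay":0,"az":0.02,"jaw":1},
    {"x":0.07,"y":0.25,"z":0,"ax":0,"ay":0,"az":0.03,"jaw":1},
    {"x":0.1,"y":0.37,"z":0,"ax":0,"ay":0,"az":0.03,"jaw":1},
    {"x":0.1,"y":0.41,"z":0,"ax":0,"ay":0,"az":0.03,"jaw":1},
    {"x":0.1,"y":0.41,"z":0,"ax":0,"ay":0,"az":0.03,"jaw":1}
  ]
}}

```text
t: 2.23
position: [485.6, 306.4, 241.9]
eef_rot: [0.495, 0.869, -0.0, -0.001]
contact_force: [0.9, 0.1, -1.4]
grip_width: 91.3
grip_force: 0.0
```

Run:
```python
from h import *
s,im=snap('wrist','w1.png'); print(s['position'],s['eef_rot'],s['joint_pos'])
print('exp knob',proj('wrist',[485.6,306,94],s),proj('wrist',[485.6,306,124],s))
```

```text
[485.64283665 306.43188719 241.91394647] [ 4.95378560e-01  8.68676998e-01 -3.02499348e-04 -5.13872107e-04] [5.42524480e-01 3.10676793e-01 1.54198425e+00 6.26139656e-04
 1.28996140e+00 8.09563867e-03]
exp knob (np.float64(322.60953433394934), np.float64(191.59460352261047)) (np.float64(322.55206113786846), np.float64(199.50914631686817))
```

View pics/w1.png

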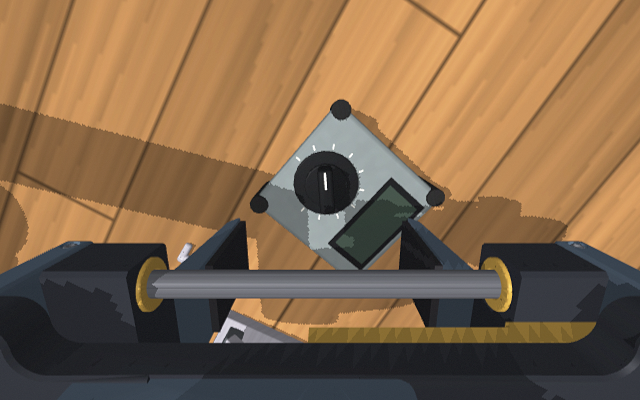

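The wrist view shows the knob skirt centred near (326,182), about 9 px off the prediction. The white pointer points almost straight up, near (325,181).

Run:
```python
from h import *
im=cv2.imread('pics/w1.png'); s=env.sense(); h=cv2.cvtColor(im,cv2.COLOR_BGR2HSV)
m=((h[...,2]<60)).astype(np.uint8); m[:130]=0;m[225:]=0;m[:,:285]=0;m[:,365:]=0
m=cv2.morphologyEx(m,cv2.MORPH_OPEN,np.ones((5,5)))
c=max(cv2.findContours(m,0,2)[0],key=cv2.contourArea); e=cv2.fitEllipse(cv2.convexHull(c)); print(e)
print('skirt@94',onz('wrist',e[0],94,s))
h2=((h[...,2]>150)&(h[...,1]<60)).astype(np.uint8); h2[:165]=0;h2[195:]=0;h2[:,:315]=0;h2[:,335:]=0
p=np.argwhere(h2)[:,::-1].astype(np.float32); print(len(p),p.min(0),p.max(0)); 
vx,vy,x0,y0=cv2.fitLine(p,2,0,.01,.01).ravel()
A=onz('wrist',(x0,y0),124,s);B=onz('wrist',(x0+10*vx,y0+10*vy),124,s); print('line',A,np.degrees(np.arctan2(*(A-B)[1::-1])))
print('tip',onz('wrist',(p[:,0].mean(),p[:,1].min()),124,s))
# tester top corners feet (yaw)
Q=[onz('wrist',q,80,s)for q in((341,109),(260,204),(435,197))]
for q in Q:print(q)
a=lambda d:np.degrees(np.arctan2(d[1],d[0]))
print(a(Q[2]-Q[0]),a(Q[1]-Q[0]))
# skirt in top, ellipse
im=cv2.imread('pics/top0.png');h=cv2.cvtColor(im,cv2.COLOR_BGR2HSV)
m=((h[...,2]<62)).astype(np.uint8); m[:236]=0;m[274:]=0;m[:,:160]=0;m[:,196:]=0
c=max(cv2.findContours(m,0,2)[0],key=cv2.contourArea); e=cv2.fitEllipse(cv2.convexHull(c)); print(e,onz('top',e[0],94))
```

```text
((325.6105041503906, 182.3784637451172), (62.536773681640625, 64.31139373779297), 89.75100708007812)
skirt@94 [483.00596841 313.42602416  94.        ]
41 [324. 173.] [326. 189.]
line [478.34790835 319.817403   124.        ] 124.67971479125116
tip [474.61049126 326.13643422 124.        ]
[460.01424512 382.24622182  80.        ]
[436.11902854 254.68827194  80.        ]
[593.17626455 356.32579355  80.        ]
-11.01507171379376 -100.61015256845563
((177.29885864257812, 255.02694702148438), (30.23040771484375, 32.34201431274414), 57.82680130004883) [485.846052  308.4880595  94.       ]
```

The feet agree in both views, and the dark disc lies below skirt height. That puts the knob axis at about (484.5, 311.3), with the pointer at 125° and roughly 0.78 rad to turn.

Request:
{"method": "apply_moves", "body": {
  "targets": [
    {"x":-0.004,"y":0.016,"z":-0.08,"ax":0,"ay":0,"az":0.05,"jaw":0.6},
    {"x":-0.004,"y":0.016,"z":-0.18,"ax":0,"ay":0,"az":0.05,"jaw":0.6},
    {"x":-0.004,"y":0.016,"z":-0.28,"ax":0,"ay":0,"az":0.05,"jaw":0.6},
    {"x":-0.004,"y":0.016,"z":-0.38,"ax":0,"ay":0,"az":0.05,"jaw":0.6},
    {"x":-0.004,"y":0.016,"z":-0.427,"ax":0,"ay":0,"az":0.05,"jaw":0.6}
  ]
}}

```text
t: 2.7
position: [482.3, 305.2, 111.6]
eef_rot: [0.465, 0.886, -0.003, -0.001]
contact_force: [-0.7, -0.2, -0.6]
grip_width: 60.6
grip_force: 0.0
```

Request:
{"method": "apply_moves", "body": {
  "targets": [
    {"x":0,"y":0,"z":0,"ax":0,"ay":0,"az":0,"jaw":0.3},
    {"x":0,"y":0,"z":0,"ax":0,"ay":0,"az":0,"jaw":0.3},
    {"x":0,"y":0,"z":0,"ax":0,"ay":0,"az":0,"jaw":0.2}
  ],
  "grip_force": 12
}}

```text
t: 2.95
position: [485.5, 308.1, 116.5]
eef_rot: [0.464, 0.886, 0.001, 0.001]
contact_force: [1.0, 0.7, 1.0]
grip_width: 40.8
grip_force: 0.0
```

Run:
```python
from h import *
s,im=snap('wrist','w2.png'); print(s['position'],s['eef_rot'],s['contact_force'],s['grip_width'])
cv2.imwrite('pics/w2c.png',cv2.resize(im[120:360,200:460,::-1],None,fx=2,fy=2))
print(proj('wrist',[484.5,311.3,124],s))
```

```text
[485.4586244  308.10639266 116.48019033] [4.64365715e-01 8.85642632e-01 1.01908000e-03 7.56262310e-04] [0.95016363 0.70444219 0.9681841 ] 40.79550547996207
(np.float64(324.6209717572754), np.float64(256.7054412225292))
```

View pics/w2c.png

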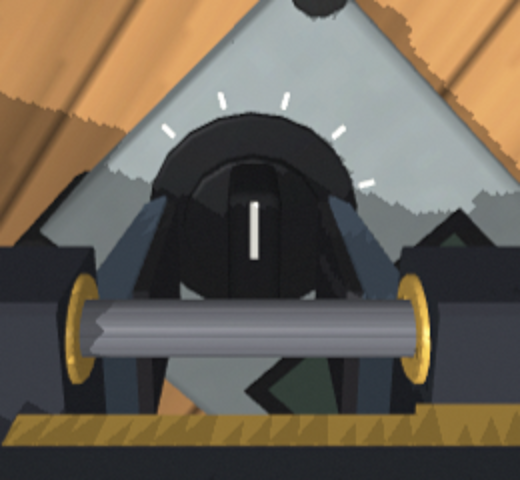

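The pads straddle the bar, the pointer is at crop (254,230), and the bar is parallel to the pads. Closing now.

Request:
{"method": "apply_moves", "body": {
  "targets": [
    {"x":0,"y":0,"z":0,"ax":0,"ay":0,"az":0,"jaw":0.1},
    {"x":0,"y":0,"z":0,"ax":0,"ay":0,"az":0,"jaw":0},
    {"x":0,"y":0,"z":0,"ax":0,"ay":0,"az":0,"jaw":0},
    {"x":0,"y":0,"z":0,"ax":0,"ay":0,"az":0,"jaw":0},
    {"x":0,"y":0,"z":0,"ax":0,"ay":0,"az":0,"jaw":0}
  ],
  "grip_force": 12
}}

```text
t: 3.42
position: [486.2, 309.7, 115.8]
eef_rot: [0.464, 0.886, 0.002, 0.001]
contact_force: [4.5, 3.3, 1.3]
grip_width: 13.7
grip_force: 12.0
```

Request:
{"method": "apply_moves", "body": {
  "targets": [
    {"x":0.004,"y":0.003,"z":0,"ax":0,"ay":0,"az":0.06,"jaw":0},
    {"x":0.004,"y":0.003,"z":0,"ax":0,"ay":0,"az":0.12,"jaw":0},
    {"x":0.004,"y":0.003,"z":0,"ax":0,"ay":0,"az":0.18,"jaw":0},
    {"x":0.004,"y":0.003,"z":0,"ax":0,"ay":0,"az":0.24,"jaw":0},
    {"x":0.004,"y":0.003,"z":0,"ax":0,"ay":0,"az":0.3,"jaw":0}
  ]
}}

```text
t: 3.83
position: [487.4, 310.9, 115.9]
eef_rot: [0.253, 0.968, 0.002, 0.002]
contact_force: [4.2, 3.3, 1.3]
grip_width: 13.9
grip_force: 12.0
```

Request:
{"method": "apply_moves", "body": {
  "targets": [
    {"x":0,"y":0,"z":0,"ax":0,"ay":0,"az":0.06,"jaw":0},
    {"x":0,"y":0,"z":0,"ax":0,"ay":0,"az":0.12,"jaw":0},
    {"x":0,"y":0,"z":0,"ax":0,"ay":0,"az":0.17,"jaw":0},
    {"x":0,"y":0,"z":0,"ax":0,"ay":0,"az":0.2,"jaw":0},
    {"x":0,"y":0,"z":0,"ax":0,"ay":0,"az":0.22,"jaw":0}
  ]
}}

```text
t: 4.25
position: [487.8, 312.1, 115.9]
eef_rot: [0.092, 0.996, 0.003, 0.002]
contact_force: [4.3, 4.0, -1.0]
grip_width: 14.0
grip_force: 12.0
```

Run:
```python
from h import *
s=env.sense(); q=s['eef_rot']; print(s['position'],np.degrees(2*np.arctan2(q[1],q[0])),s['contact_force'],s['ft_torque'],s['grip_width'])
```

```text
[487.7985343  312.05506255 115.87812421] 169.48759368594685 [ 4.28272054  4.0114956  -0.98835755] [ 1.12667946 -0.89984704 -0.31730566] 14.024140403050257
```

Request:
{"method": "apply_moves", "body": {
  "targets": [
    {"x":0,"y":0,"z":0,"ax":0,"ay":0,"az":0.02,"jaw":0},
    {"x":0,"y":0,"z":0,"ax":0,"ay":0,"az":0.04,"jaw":0},
    {"x":0,"y":0,"z":0,"ax":0,"ay":0,"az":0.05,"jaw":0},
    {"x":0,"y":0,"z":0,"ax":0,"ay":0,"az":0.05,"jaw":0}
  ]
}}

```text
t: 4.58
position: [488.2, 311.9, 115.9]
eef_rot: [0.056, 0.998, 0.003, 0.003]
contact_force: [5.6, 6.0, -1.0]
grip_width: 15.6
grip_force: 12.6
```

Run:
```python
from h import *
s=env.sense(); q=s['eef_rot']; print(s['position'],np.degrees(2*np.arctan2(q[1],q[0])),s['contact_force'],s['ft_torque'],s['grip_width'],s['joint_pos'])
```

```text
[488.19099086 311.94378425 115.89080532] 173.6246626848908 [ 5.56482721  6.03529783 -1.00430055] [ 1.0622389  -0.99153525 -0.51065914] 15.639056400919573 [ 0.54771142  0.41397564  1.72186559  0.00219785  0.99805877 -0.91299827]
```

The torque has risen and the bar is wedging the pads open, so the knob is at its stop. Next I release, lift, and check it.

Request:
{"method": "apply_moves", "body": {
  "targets": [
    {"x":0,"y":0,"z":0,"ax":0,"ay":0,"az":0,"jaw":0.5},
    {"x":0,"y":0,"z":0,"ax":0,"ay":0,"az":0,"jaw":0.5},
    {"x":0,"y":0,"z":0,"ax":0,"ay":0,"az":0,"jaw":0.5},
    {"x":0,"y":0,"z":0.1,"ax":0,"ay":0,"az":0,"jaw":0.5},
    {"x":0,"y":0,"z":0.2,"ax":0,"ay":0,"az":0,"jaw":0.6}
  ]
}}

```text
t: 5.0
position: [483.7, 308.2, 173.3]
eef_rot: [0.055, 0.998, -0.002, -0.003]
contact_force: [0.6, -0.0, 1.2]
grip_width: 46.5
grip_force: 0.0
```

Request:
{"method": "apply_moves", "body": {
  "targets": [
    {"x":0,"y":0,"z":0.13,"ax":0,"ay":0,"az":-0.04,"jaw":0.7},
    {"x":0,"y":0,"z":0.25,"ax":0,"ay":0,"az":-0.06,"jaw":0.7},
    {"x":0,"y":0,"z":0.3,"ax":0,"ay":0,"az":-0.06,"jaw":0.7},
    {"x":0,"y":0,"z":0.3,"ax":0,"ay":0,"az":-0.06,"jaw":0.7},
    {"x":0,"y":0,"z":0.3,"ax":0,"ay":0,"az":-0.06,"jaw":0.7}
  ]
}}

```text
t: 5.42
position: [485.4, 309.2, 265.0]
eef_rot: [0.1, 0.995, -0.0, -0.0]
contact_force: [-0.6, -0.1, 0.2]
grip_width: 63.8
grip_force: 0.0
```

Run:
```python
from h import *
s,im=snap('wrist','w3.png'); print(s['position'],s['eef_rot'])
u,v=map(int,proj('wrist',[486,312,110],s)); print(u,v)
h=cv2.cvtColor(im,cv2.COLOR_RGB2HSV)
h2=((h[...,2]>140)&(h[...,1]<60)).astype(np.uint8)
n,l,st,ce=cv2.connectedComponentsWithStats(h2)
for i in range(1,n):
  if abs(ce[i][0]-u)<50 and abs(ce[i][1]-v)<50 and st[i,4]>12:
    p=np.argwhere(l==i)[:,::-1].astype(np.float32); vx,vy,x0,y0=cv2.fitLine(p,2,0,.01,.01).ravel()
    A=onz('wrist',(x0,y0),124,s);B=onz('wrist',(x0+10*vx,y0+10*vy),124,s); print(st[i],A,np.degrees(np.arctan2(*(A-B)[1::-1])))
# feet: dark blobs for yaw
for P in([460,382.2,80],[436.1,254.7,80],[593.2,356.3,80]): print(proj('wrist',P,s))
```

```text
[485.36377724 309.22938712 264.99800089] [ 9.96431926e-02  9.95023230e-01 -6.32521417e-05 -3.94712834e-05]
325 189
[ 268  142  120  122 5237] [484.74030519 326.39461667 124.        ] -89.9622120835711
[326 173   3  16  42] [474.71370673 315.00773318 124.        ] 170.37775428612582
(np.float64(384.00322674301293), np.float64(147.59691916023849))
(np.float64(265.4890879169562), np.float64(149.37094200549365))
(np.float64(378.96671843279057), np.float64(260.46292900105976))
```

View pics/w3.png

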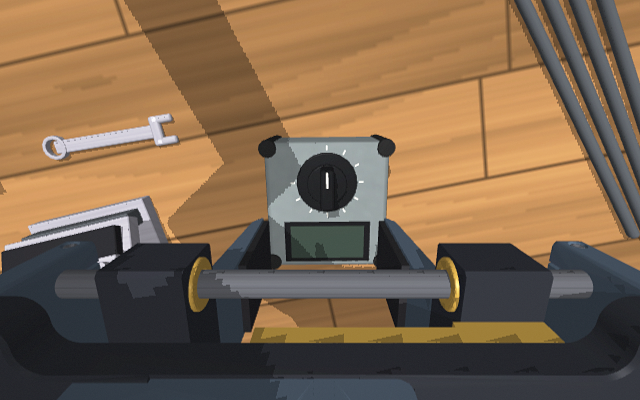

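The pointer line is at (327,181), upright and square to the screen, so the knob is at its stop. Next is the probe.

Request:
{"method": "apply_moves", "body": {
  "targets": [
    {"x":0.013,"y":-0.13,"z":0,"ax":0,"ay":0,"az":-0.054,"jaw":0.8},
    {"x":0.026,"y":-0.26,"z":0,"ax":0,"ay":0,"az":-0.108,"jaw":0.8},
    {"x":0.039,"y":-0.39,"z":0,"ax":0,"ay":0,"az":-0.162,"jaw":0.8},
    {"x":0.052,"y":-0.52,"z":0,"ax":0,"ay":0,"az":-0.216,"jaw":0.8},
    {"x":0.065,"y":-0.65,"z":0,"ax":0,"ay":0,"az":-0.27,"jaw":0.8}
  ]
}}

```text
t: 5.88
position: [503.7, 112.6, 262.4]
eef_rot: [0.299, 0.954, -0.001, -0.002]
contact_force: [0.8, 0.1, 0.3]
grip_width: 72.8
grip_force: 0.0
```

Request:
{"method": "apply_moves", "body": {
  "targets": [
    {"x":0.013,"y":-0.13,"z":0,"ax":0,"ay":0,"az":-0.054,"jaw":0.8},
    {"x":0.026,"y":-0.26,"z":0,"ax":0,"ay":0,"az":-0.108,"jaw":0.8},
    {"x":0.039,"y":-0.39,"z":0,"ax":0,"ay":0,"az":-0.162,"jaw":0.8},
    {"x":0.052,"y":-0.52,"z":0,"ax":0,"ay":0,"az":-0.216,"jaw":0.8},
    {"x":0.065,"y":-0.65,"z":0,"ax":0,"ay":0,"az":-0.27,"jaw":0.8}
  ]
}}

```text
t: 6.3
position: [523.2, -82.1, 262.4]
eef_rot: [0.485, 0.874, -0.001, -0.002]
contact_force: [0.5, -0.9, -1.2]
grip_width: 73.2
grip_force: 0.0
```

Request:
{"method": "apply_moves", "body": {
  "targets": [
    {"x":0.013,"y":-0.13,"z":0,"ax":0,"ay":0,"az":-0.054,"jaw":0.8},
    {"x":0.026,"y":-0.26,"z":0,"ax":0,"ay":0,"az":-0.108,"jaw":0.8},
    {"x":0.039,"y":-0.39,"z":0,"ax":0,"ay":0,"az":-0.162,"jaw":0.8},
    {"x":0.052,"y":-0.52,"z":0,"ax":0,"ay":0,"az":-0.216,"jaw":0.8},
    {"x":0.065,"y":-0.65,"z":0,"ax":0,"ay":0,"az":-0.27,"jaw":0.8}
  ]
}}

```text
t: 6.72
position: [542.9, -276.9, 262.1]
eef_rot: [0.651, 0.759, -0.001, -0.003]
contact_force: [0.8, 0.5, 0.8]
grip_width: 73.1
grip_force: 0.0
```

Request:
{"method": "apply_moves", "body": {
  "targets": [
    {"x":0,"y":-0.01,"z":0,"ax":0,"ay":0,"az":0,"jaw":0.8},
    {"x":0,"y":-0.01,"z":0,"ax":0,"ay":0,"az":0,"jaw":0.8},
    {"x":0,"y":-0.01,"z":0,"ax":0,"ay":0,"az":0,"jaw":0.8}
  ]
}}

```text
t: 6.97
position: [543.3, -277.8, 262.7]
eef_rot: [0.65, 0.76, -0.0, -0.002]
contact_force: [-0.6, -0.5, -0.5]
grip_width: 72.9
grip_force: 0.0
```

Run:
```python
from h import *
s,im=snap('wrist','w4.png'); q=s['eef_rot'];print(s['position'],q,np.degrees(2*np.arctan2(q[1],q[0])),s['contact_force'],s['ft_torque'])
print(proj('wrist',[543.8,-277.8,146],s),proj('wrist',[543,-277.5,60],s))
```

```text
[ 543.34151228 -277.75634148  262.68934086] [ 6.49883160e-01  7.60030322e-01 -1.47903665e-04 -2.40129850e-03] 98.9341300629051 [-0.5848978  -0.49203389 -0.54838331] [ 0.00667901 -0.08511529  0.00533868]
(np.float64(323.5229818636079), np.float64(200.27930493879592)) (np.float64(322.9835804684968), np.float64(180.5919331711872))
```

View pics/w4.png

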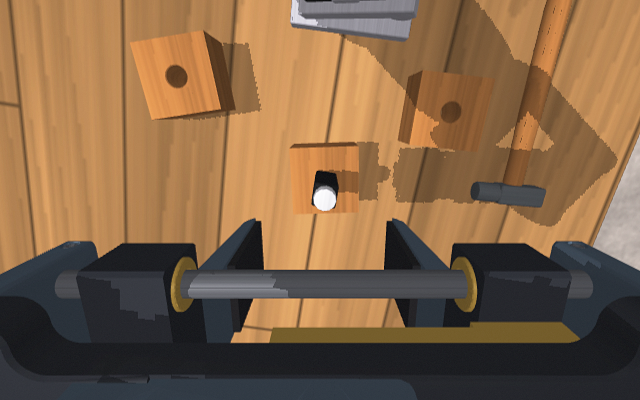

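The cap is at (324,198), matching the prediction within 2 mm. The stand's edges look square to the jaws, so next I check the grip's yaw on an enlarged crop.

Run:
```python
from h import *
im=cv2.imread('pics/w4.png'); s=env.sense()
cv2.imwrite('pics/w4c.png',cv2.resize(im[135:220,280:370],None,fx=6,fy=6,interpolation=cv2.INTER_CUBIC))
h=cv2.cvtColor(im,cv2.COLOR_BGR2HSV)
m=((h[...,2]>150)&(h[...,1]<60)).astype(np.uint8); m[:180]=0;m[215:]=0;m[:,:305]=0;m[:,345:]=0
n,l,st,ce=cv2.connectedComponentsWithStats(m); i=1+np.argmax(st[1:,4]); print(st[i],ce[i],onz('wrist',ce[i],146,s))
# projected square of grip foot/top for an upright probe at that place, yaw 9 deg
c=onz('wrist',ce[i],146,s)
for z in(60,130):
  print(z,[tuple(np.round((np.array(proj('wrist',[c[0]+dx*np.cos(a)-dy*np.sin(a),c[1]+dx*np.sin(a)+dy*np.cos(a),z],s))-(280,135))*6)) for a in[np.radians(9)] for dx,dy in((12,12),(12,-12),(-12,-12),(-12,12))])
```

```text
[313 187  23  24 412] [324.10194175 198.93932039] [ 544.52830975 -276.08176098  146.        ]
60 [(np.float64(325.0), np.float64(209.0)), (np.float64(324.0), np.float64(328.0)), (np.float64(204.0), np.float64(328.0)), (np.float64(203.0), np.float64(209.0))]
130 [(np.float64(340.0), np.float64(285.0)), (np.float64(338.0), np.float64(429.0)), (np.float64(191.0), np.float64(429.0)), (np.float64(189.0), np.float64(285.0))]
```

View pics/w4c.png

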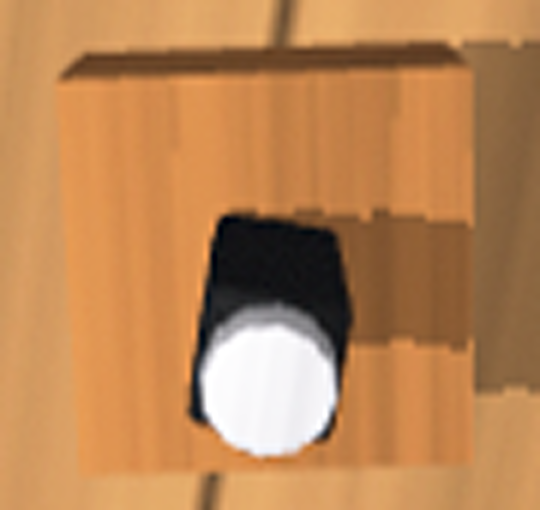

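The grip is turned about 9.5° clockwise from the jaws: the foot edge runs from (222,213) to (338,232). I'll turn to match and descend.

Request:
{"method": "apply_moves", "body": {
  "targets": [
    {"x":0.003,"y":0.003,"z":-0.04,"ax":0,"ay":0,"az":-0.06,"jaw":0.8},
    {"x":0.003,"y":0.003,"z":-0.15,"ax":0,"ay":0,"az":-0.11,"jaw":0.8},
    {"x":0.003,"y":0.003,"z":-0.28,"ax":0,"ay":0,"az":-0.11,"jaw":0.8},
    {"x":0.003,"y":0.003,"z":-0.41,"ax":0,"ay":0,"az":-0.11,"jaw":0.8},
    {"x":0.003,"y":0.003,"z":-0.52,"ax":0,"ay":0,"az":-0.11,"jaw":0.8}
  ]
}}

```text
t: 7.43
position: [544.2, -274.9, 106.7]
eef_rot: [0.709, 0.705, -0.0, -0.001]
contact_force: [-0.3, 0.6, -0.5]
grip_width: 72.9
grip_force: 0.0
```

Request:
{"method": "apply_moves", "body": {
  "targets": [
    {"x":0,"y":0,"z":-0.04,"ax":0,"ay":0,"az":0,"jaw":0.8},
    {"x":0,"y":0,"z":-0.05,"ax":0,"ay":0,"az":0,"jaw":0.7},
    {"x":0,"y":0,"z":-0.05,"ax":0,"ay":0,"az":0,"jaw":0.5},
    {"x":0,"y":0,"z":-0.05,"ax":0,"ay":0,"az":0,"jaw":0.4},
    {"x":0,"y":0,"z":-0.05,"ax":0,"ay":0,"az":0,"jaw":0.35}
  ],
  "grip_force": 25
}}

```text
t: 7.85
position: [546.4, -277.5, 95.8]
eef_rot: [0.71, 0.704, 0.001, 0.002]
contact_force: [0.2, -0.2, 0.3]
grip_width: 49.0
grip_force: 0.0
```

Request:
{"method": "apply_moves", "body": {
  "targets": [
    {"x":0,"y":0,"z":0,"ax":0,"ay":0,"az":0,"jaw":0.25},
    {"x":0,"y":0,"z":0,"ax":0,"ay":0,"az":0,"jaw":0.15},
    {"x":0,"y":0,"z":0,"ax":0,"ay":0,"az":0,"jaw":0.1},
    {"x":0,"y":0,"z":0,"ax":0,"ay":0,"az":0,"jaw":0.1},
    {"x":0,"y":0,"z":0,"ax":0,"ay":0,"az":0,"jaw":0.1}
  ]
}}

```text
t: 8.27
position: [545.2, -277.7, 94.4]
eef_rot: [0.71, 0.704, 0.0, 0.0]
contact_force: [-1.1, 0.4, 3.1]
grip_width: 24.0
grip_force: 25.0
```

Run:
```python
from h import *
s=env.sense(); q=s['eef_rot'];print(s['position'],q,np.degrees(2*np.arctan2(q[1],q[0])),s['contact_force'],s['ft_torque'],s['grip_width'],s['grip_force'],s['t'])
```

```text
[ 545.19075483 -277.66066132   94.40913915] [7.10321599e-01 7.03877246e-01 7.45892409e-05 2.07744912e-04] 89.47782210401667 [-1.14225072  0.44337732  3.12173301] [ 0.02842058  0.05820726 -0.0157653 ] 24.021717346782097 25.00012993812561 8.2667
```

Grip is good at 24.0 mm. Now lift straight up, then move to a spot where the wrist camera sees the ring.

Request:
{"method": "apply_moves", "body": {
  "targets": [
    {"x":0,"y":0,"z":0.05,"ax":0,"ay":0,"az":0,"jaw":0},
    {"x":0,"y":0,"z":0.13,"ax":0,"ay":0,"az":0,"jaw":0},
    {"x":0,"y":0,"z":0.25,"ax":0,"ay":0,"az":0,"jaw":0},
    {"x":0,"y":0,"z":0.38,"ax":0,"ay":0,"az":0,"jaw":0},
    {"x":0,"y":0.03,"z":0.48,"ax":0,"ay":0,"az":0,"jaw":0}
  ],
  "grip_force": 30
}}

```text
t: 8.68
position: [545.5, -269.9, 240.2]
eef_rot: [0.711, 0.703, 0.0, 0.001]
contact_force: [0.6, -0.3, -1.2]
grip_width: 24.1
grip_force: 30.0
```

Request:
{"method": "apply_moves", "body": {
  "targets": [
    {"x":-0.01,"y":0.1,"z":0.04,"ax":0,"ay":0,"az":0,"jaw":0},
    {"x":-0.02,"y":0.22,"z":0.055,"ax":0,"ay":0,"az":0,"jaw":0},
    {"x":-0.03,"y":0.34,"z":0.055,"ax":0,"ay":0,"az":0,"jaw":0},
    {"x":-0.04,"y":0.46,"z":0.055,"ax":0,"ay":0,"az":0,"jaw":0},
    {"x":-0.04,"y":0.56,"z":0.055,"ax":0,"ay":0,"az":0,"jaw":0}
  ]
}}

```text
t: 9.1
position: [532.1, -98.4, 254.2]
eef_rot: [0.71, 0.704, 0.0, -0.001]
contact_force: [-0.5, 0.4, -0.9]
grip_width: 24.1
grip_force: 30.0
```

Request:
{"method": "apply_moves", "body": {
  "targets": [
    {"x":0,"y":0.08,"z":0,"ax":0,"ay":0,"az":0,"jaw":0},
    {"x":0,"y":0.12,"z":0,"ax":0,"ay":0,"az":0,"jaw":0},
    {"x":0,"y":0.13,"z":0,"ax":0,"ay":0,"az":0,"jaw":0},
    {"x":0,"y":0.13,"z":0,"ax":0,"ay":0,"az":0,"jaw":0},
    {"x":0,"y":0.13,"z":0,"ax":0,"ay":0,"az":0,"jaw":0}
  ]
}}

```text
t: 9.52
position: [533.3, -62.6, 254.1]
eef_rot: [0.71, 0.704, -0.0, 0.0]
contact_force: [-0.3, 0.0, -1.5]
grip_width: 23.8
grip_force: 30.0
```

Run:
```python
from h import *
s,im=snap('wrist','w5.png'); q=s['eef_rot'];print(s['position'],q,s['contact_force'],s['grip_width'])
print('ring exp',proj('wrist',[533,-2.3,94],s),'tip',proj('wrist',s['position']+79.4*R.from_quat(q).as_matrix()[:,2],s))
```

```text
[533.33505826 -62.60708752 254.14513864] [ 7.10465408e-01  7.03731989e-01 -3.68244998e-04  2.36296393e-04] [-0.31738239  0.01218339 -1.51422098] 23.787267162417635
ring exp (np.float64(321.6940199460688), np.float64(129.90375078073603)) tip (np.float64(322.57334616793247), np.float64(212.3802651173099))
```

View pics/w5.png

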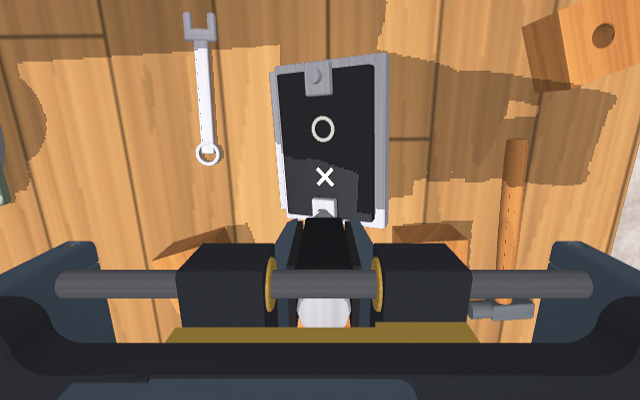

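The ring is at (322,129), within 1 px of the top-view prediction, and the cross is at (325,177). I'll measure the ring and the plate's yaw numerically.

Run:
```python
from h import *
im=cv2.imread('pics/w5.png'); s=env.sense(); h=cv2.cvtColor(im,cv2.COLOR_BGR2HSV)
v=h[...,2]; a=lambda d:np.degrees(np.arctan2(d[1],d[0]))
m=(v>110).astype(np.uint8); m[:105]=0;m[192:]=0;m[:,:295]=0;m[:,:300]=0;m[:,350:]=0
n,l,st,ce=cv2.connectedComponentsWithStats(m); W=[]
for i in range(1,n):
  if st[i,4]>20:
    c=(st[i,0]+(st[i,2]-1)/2,st[i,1]+(st[i,3]-1)/2); W.append(onz('wrist',c,94,s)); print(st[i],ce[i],c,W[-1])
print('yaw',a(W[0]-W[1])-90)
# plate dark face edges: per row left/right limits; right edge is high (z=94+50 sin25=115), left low (73)
dx=50*np.sin(np.radians(25)); L=[];Rr=[]
for r in range(100,195,3):
  row=np.where(v[r,250:400]<75)[0]+250
  if len(row)>20: L.append((row.min(),r)); Rr.append((row.max(),r))
for nm,p,z in(('lo',L,94-dx),('hi',Rr,94+dx)):
  vx,vy,x0,y0=cv2.fitLine(np.array(p,np.float32),cv2.DIST_HUBER,0,.01,.01).ravel()
  A=onz('wrist',(x0,y0),z,s);B=onz('wrist',(x0+20*vx,y0+20*vy),z,s);d=A-B; d=d*np.sign(d[1]); print(nm,A,'yaw',a(d)-90)
# tip search column near expected
print(v[195:232,322]); print(v[208,300:345])
```

```text
[312 116  23  26 251] [322.71314741 128.43426295] (np.float64(323.0), np.float64(128.5)) [534.36123205  -1.18585039  94.        ]
[316 167  18  20 174] [324.56896552 176.33908046] (np.float64(324.5), np.float64(176.5)) [535.3849256 -49.8669396  94.       ]
yaw 1.2046705914279272
lo [490.63668437 -13.30352431  72.86908691] yaw 2.3668401514337063
hi [581.11200352  -7.02620264 115.13091309] yaw 1.863449372631237
[ 69  63  91 127 175 231 241 244 243 243 243 243 246 230 134 117 117 120
 119 121 124 118  82  20  27  26  26  24  27  26  28  28  27  26  26  25
  24]
[ 65  64  64  65  65  67  67  65  65  66  63  70 174 255 245 242 240 242
 247 228 234 232 230 236 234 243 249 248 246 244 244 245 244 233 161 138
 135  58  71  72  73  71  72  71  72]
```

Run:
```python
from h import *
im=cv2.imread('pics/w5.png'); s=env.sense(); v=cv2.cvtColor(im,cv2.COLOR_BGR2HSV)[...,2]
for r in(210,212,214,216): print(r,v[r,310:338])
ps=np.radians(1.8);t=np.radians(25); n=np.array([-np.sin(t)*np.cos(ps),-np.sin(t)*np.sin(ps),np.cos(t)])
P=np.array([534,-1.5,94.]); print('pos',s['position'])
for d in(45,5,0,-5):
  T=P+(79.4+d)*n; print(d,T,(T-s['position'])/300)
rv=-t*np.array([-np.sin(ps),np.cos(ps),0]); Rt=R.from_rotvec(rv)*R.from_quat(s['eef_rot']); print('rv/1.5',rv/1.5,'z',Rt.as_matrix()[:,2],-n)
print('tip px at +-3mm x',[proj('wrist',s['position']+[d,0,-79.4],s) for d in(-4,4)],[proj('wrist',s['position']+[0,d,-79.4],s) for d in(-4,4)])
```

```text
210 [ 66  66 147 255 246 242 242 226 113 118 116 122 117 115 115 117 146 210
 251 246 244 245 244 234 173 137 133  68]
212 [ 63  67 144 255 247 238 237 249 233 134 111 117 120 121 121 118 115 112
 172 234 249 247 246 232 181 137 135  73]
214 [ 60  60 113 255 237 240 187 107 113 119 120 120 121 122 122 122 121 119
 116 113 146 232 246 237 188 138 135  82]
216 [184 158 179 235 182  98 107 113 114 115 116 115 118 117 119 118 116 113
 116 116 112 107 109 183 188 128 128  76]
pos [533.33591787 -62.86089035 254.15898294]
45 [481.45223019  -3.15138019 206.74468871] [-0.17294563  0.1990317  -0.15804765]
5 [498.3486192   -2.62038978 170.49237723] [-0.11662433  0.20080167 -0.27888869]
0 [500.46066782  -2.55401598 165.96083829] [-0.10958417  0.20102291 -0.29399382]
-5 [502.57271645  -2.48764217 161.42929936] [-0.102544    0.20124416 -0.30909895]
rv/1.5 [ 0.00913702 -0.29074467 -0.        ] z [ 0.42224558  0.01252088 -0.906395  ] [ 0.42240973  0.01327476 -0.90630779]
tip px at +-3mm x [(np.float64(317.58874687699927), np.float64(212.3617902927173)), (np.float64(327.5928831687473), np.float64(212.2556504146536))] [(np.float64(322.64729830656466), np.float64(217.0518880408484)), (np.float64(322.53361497806435), np.float64(207.52404506320715))]
```

Request:
{"method": "apply_moves", "body": {
  "targets": [
    {"x":-0.035,"y":0.04,"z":-0.02,"ax":0.002,"ay":-0.06,"az":0,"jaw":0},
    {"x":-0.07,"y":0.08,"z":-0.05,"ax":0.004,"ay":-0.12,"az":0,"jaw":0},
    {"x":-0.105,"y":0.12,"z":-0.09,"ax":0.006,"ay":-0.18,"az":0,"jaw":0},
    {"x":-0.14,"y":0.16,"z":-0.12,"ax":0.008,"ay":-0.24,"az":0,"jaw":0},
    {"x":-0.173,"y":0.199,"z":-0.158,"ax":0.009,"ay":-0.291,"az":0,"jaw":0}
  ]
}}

```text
t: 9.98
position: [480.3, -2.9, 207.0]
eef_rot: [0.694, 0.686, 0.16, 0.149]
contact_force: [0.2, 0.2, -1.5]
grip_width: 23.5
grip_force: 30.0
```

Request:
{"method": "apply_moves", "body": {
  "targets": [
    {"x":0,"y":0,"z":0,"ax":0,"ay":0,"az":0,"jaw":0},
    {"x":0,"y":0,"z":0,"ax":0,"ay":0,"az":0,"jaw":0},
    {"x":0,"y":0,"z":0,"ax":0,"ay":0,"az":0,"jaw":0},
    {"x":0,"y":0,"z":0,"ax":0,"ay":0,"az":0,"jaw":0},
    {"x":0,"y":0,"z":0,"ax":0,"ay":0,"az":0,"jaw":0}
  ]
}}

```text
t: 10.4
position: [483.5, -2.6, 208.3]
eef_rot: [0.694, 0.687, 0.159, 0.149]
contact_force: [0.5, -0.8, -2.2]
grip_width: 24.5
grip_force: 30.0
```

```bash
cat > st.py <<'E'
from h import *
ps=np.radians(1.8);t=np.radians(25); n=np.array([-np.sin(t)*np.cos(ps),-np.sin(t)*np.sin(ps),np.cos(t)])
P=np.array([534,-1.5,94.])
def rep(s=None):
  s=s or env.sense(); M=R.from_quat(s['eef_rot']).as_matrix()
  tip=s['position']+79.4*M[:,2]; e=tip-P
  print('t',s['t'],'pos',s['position'],'tip',tip,'height',e@n,'lateral',e-(e@n)*n,'ang',np.degrees(np.arccos(-M[:,2]@n)),'z',M[:,2],'F',s['contact_force'],'Fn',s['contact_force']@n,'w',s['grip_width'],'ft',s['ft_torque'])
E
python3 - <<'E'
from st import *
rep(); s,im=snap('wrist','w6.png'); snap('top','t6.png'); snap('scene','s6.png')
rep()
tip=s['position']+79.4*R.from_quat(s['eef_rot']).as_matrix()[:,2]
print('scene tip/ring',proj('scene',tip),proj('scene',P))
print('wrist tip/ring',proj('wrist',tip,s),proj('wrist',P,s))
E
```

```text
t 10.4 pos [483.4870836   -2.60046314 208.34412696] tip [517.22340407  -1.61821229 136.47441245] height 45.58305726384684 lateral [2.47813076 0.48689187 1.16213269] ang 0.16496026933223798 z [ 0.42489069  0.01237092 -0.90516013] F [ 0.4667563  -0.81462645 -2.183864  ] Fn -2.1656013815867707 w 24.511919816598226 ft [-0.02863198  0.26138881  0.00972782]
t 10.55 pos [482.32559504  -2.19992232 207.4146406 ] tip [515.93779488  -1.18597164 135.48723327] height 45.22568502100204 lateral [1.04156406 0.91438849 0.49884276] ang 0.06467388750014703 z [ 0.42332745  0.01277016 -0.90588674] F [ 1.20662872  0.88781908 -1.15197495] Fn -1.5655211597890781 w 23.683888658018674 ft [-0.00904768  0.2788696   0.00727169]
scene tip/ring (np.float64(299.5602346918481), np.float64(173.05161656625057)) (np.float64(306.3005394270168), np.float64(191.65301202285906))
wrist tip/ring (np.float64(322.8630878862335), np.float64(212.3265184964182)) (np.float64(319.8311198277722), np.float64(197.9570408980288))
```

Request:
{"method": "apply_moves", "body": {
  "targets": [
    {"x":0.013,"y":0,"z":-0.03,"ax":0,"ay":0,"az":0,"jaw":0},
    {"x":0.028,"y":0,"z":-0.063,"ax":0,"ay":0,"az":0,"jaw":0},
    {"x":0.04,"y":0,"z":-0.093,"ax":0,"ay":0,"az":0,"jaw":0},
    {"x":0.05,"y":0,"z":-0.115,"ax":0,"ay":0,"az":0,"jaw":0},
    {"x":0.053,"y":0,"z":-0.121,"ax":0,"ay":0,"az":0,"jaw":0}
  ]
}}

```text
t: 10.97
position: [497.3, -1.9, 169.6]
eef_rot: [0.694, 0.687, 0.158, 0.147]
contact_force: [-0.4, 0.1, -1.5]
grip_width: 23.7
grip_force: 30.0
```

Request:
{"method": "apply_moves", "body": {
  "targets": [
    {"x":0,"y":0,"z":0,"ax":0,"ay":0,"az":0,"jaw":0},
    {"x":0,"y":0,"z":0,"ax":0,"ay":0,"az":0,"jaw":0},
    {"x":0,"y":0,"z":0,"ax":0,"ay":0,"az":0,"jaw":0},
    {"x":0,"y":0,"z":0,"ax":0,"ay":0,"az":0,"jaw":0},
    {"x":0,"y":0,"z":0,"ax":0,"ay":0,"az":0,"jaw":0}
  ]
}}

```text
t: 11.38
position: [497.3, -1.9, 171.2]
eef_rot: [0.693, 0.687, 0.159, 0.148]
contact_force: [0.4, -0.0, -1.6]
grip_width: 23.7
grip_force: 30.0
```

Run:
```python
from st import *
rep(); im=env.camera('scene'); rep()
im2=env.camera('wrist'); rep(); s=env.sense()
a=cv2.resize(im[140:240,250:380],None,fx=5,fy=5,interpolation=cv2.INTER_CUBIC)[:,:,::-1]
cv2.imwrite('pics/s7.png',a[:500,:650]); cv2.imwrite('pics/w7.png',im2[:,:,::-1])
```

```text
t 11.3833 pos [497.33396856  -1.8503217  171.17958555] tip [530.97565374  -0.81542412  99.26626269] height 6.041280575863659 lateral [-0.47245059  0.76477243 -0.20899694] ang 0.082589977523667 z [ 0.42369881  0.01303397 -0.90570936] F [ 0.39282902 -0.00896467 -1.56264517] Fn -1.582053279496206 w 23.69914569776846 ft [-4.44229706e-02  3.07721274e-01 -5.51128225e-05]
t 11.4333 pos [497.27080903  -1.85293099 171.08095626] tip [530.89672803  -0.81728288  99.16027075] height 5.978582920676991 lateral [-0.5778604   0.76208138 -0.2581655 ] ang 0.07013694873188588 z [ 0.42350024  0.01304343 -0.90580208] F [-0.07250953  0.50422315 -1.54762676] Fn -1.3786908962228643 w 23.591233272850555 ft [-0.03093912  0.24349384 -0.02495896]
t 11.4833 pos [497.23183093  -1.83202987 171.00142051] tip [530.84826396  -0.7947217   99.0763246 ] height 5.922674067935247 lateral [-0.64994092  0.78390038 -0.29144103] ang 0.06249824547175575 z [ 0.42338077  0.01306433 -0.90585763] F [-1.01872876  0.2007729  -1.98966787] Fn -1.375595763704224 w 24.310546496307122 ft [-0.04086279  0.27244765 -0.02426143]
```

View pics/s7.png

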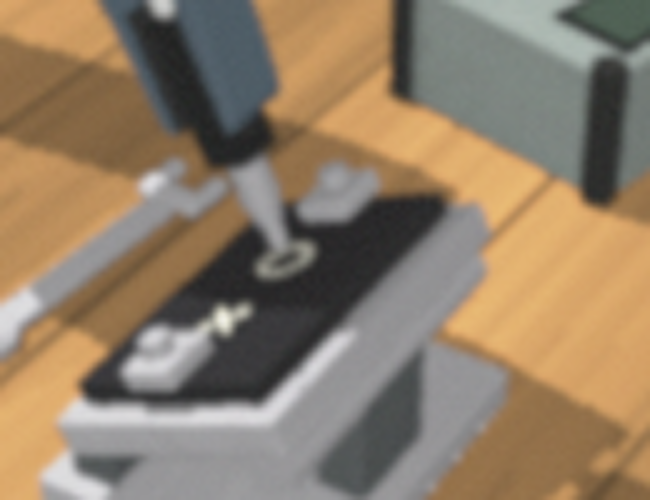

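The tip, at crop (281,247), is about 6 mm above the ring centre at (286,260). Extending the probe's axis by 6 mm lands at about (285,259), on the ring centre. Now pressing gently.

Request:
{"method": "apply_moves", "body": {
  "targets": [
    {"x":0.004,"y":0,"z":-0.008,"ax":0,"ay":0,"az":0,"jaw":0},
    {"x":0.008,"y":0,"z":-0.016,"ax":0,"ay":0,"az":0,"jaw":0},
    {"x":0.012,"y":0,"z":-0.025,"ax":0,"ay":0,"az":0,"jaw":0},
    {"x":0.012,"y":0,"z":-0.025,"ax":0,"ay":0,"az":0,"jaw":0},
    {"x":0.012,"y":0,"z":-0.025,"ax":0,"ay":0,"az":0,"jaw":0}
  ]
}}

```text
t: 11.9
position: [500.9, -1.8, 163.1]
eef_rot: [0.693, 0.687, 0.159, 0.148]
contact_force: [-1.6, 1.0, 1.1]
grip_width: 24.1
grip_force: 30.0
```

Request:
{"method": "apply_moves", "body": {
  "targets": [
    {"x":0,"y":0,"z":0,"ax":0,"ay":0,"az":0,"jaw":0},
    {"x":0,"y":0,"z":0,"ax":0,"ay":0,"az":0,"jaw":0},
    {"x":0,"y":0,"z":0,"ax":0,"ay":0,"az":0,"jaw":0},
    {"x":0,"y":0,"z":0,"ax":0,"ay":0,"az":0,"jaw":0},
    {"x":0,"y":0,"z":0,"ax":0,"ay":0,"az":0,"jaw":0}
  ]
}}

```text
t: 12.32
position: [500.8, -1.9, 163.3]
eef_rot: [0.693, 0.687, 0.159, 0.148]
contact_force: [-1.2, 0.8, 2.1]
grip_width: 23.9
grip_force: 30.0
```

```bash
cat >> st.py <<'E'
def avg(k=12):
  F=[];H=[]
  for i in range(k):
    s=env.sense(); M=R.from_quat(s['eef_rot']).as_matrix(); F.append(s['contact_force']@n); H.append((s['position']+79.4*M[:,2]-P)@n); env.camera('wrist')
  print('Fn',np.mean(F),np.std(F),'H',np.mean(H),np.std(H))
E
python3 -c "
from st import *
rep();avg()"
```

```text
t 12.3167 pos [500.83773929  -1.85674934 163.27645505] tip [534.42585418  -0.81998052  91.33812279] height -2.601392089083383 lateral [-0.67299914  0.64548662 -0.30421531] ang 0.04071653447006375 z [ 0.42302412  0.01305754 -0.90602434] F [-1.16757785  0.82334055  2.05767579] Fn 2.3471541795072604 w 23.86657173819273 ft [-0.07712758  0.25896701  0.01103013]
Fn 1.539829811581674 0.529182855287248 H -2.6497475827575587 0.024316855301751723
```

Request:
{"method": "apply_moves", "body": {
  "targets": [
    {"x":0.0015,"y":0,"z":-0.003,"ax":0,"ay":0,"az":0,"jaw":0},
    {"x":0.003,"y":0,"z":-0.0065,"ax":0,"ay":0,"az":0,"jaw":0},
    {"x":0.003,"y":0,"z":-0.0065,"ax":0,"ay":0,"az":0,"jaw":0},
    {"x":0.003,"y":0,"z":-0.0065,"ax":0,"ay":0,"az":0,"jaw":0},
    {"x":0.003,"y":0,"z":-0.0065,"ax":0,"ay":0,"az":0,"jaw":0}
  ]
}}

```text
t: 13.33
position: [501.8, -1.8, 161.3]
eef_rot: [0.693, 0.687, 0.159, 0.148]
contact_force: [-1.8, -0.6, 2.0]
grip_width: 24.0
grip_force: 30.0
```

```bash
python3 -c "
from st import *
rep();avg(20)"
```

```text
t 13.3333 pos [501.76151687  -1.82567682 161.2760421 ] tip [535.34236803  -0.78577002  89.33436413] height -4.80501266266289 lateral [-0.68731605  0.65044459 -0.31081548] ang 0.034531945521403117 z [ 0.42293263  0.01309706 -0.90606647] F [-1.80480342 -0.64849284  1.99775418] Fn 2.581555278019356 w 23.98757684595617 ft [0.01547318 0.36427442 0.03167994]
Fn 2.647759333701654 0.3851888302176111 H -4.80296847785643 0.01889486914596305
```

```bash
python3 -c "
from workcell import env
print(env.sign_off())"
```

```text
the job is handed in; nothing more can be done
None
```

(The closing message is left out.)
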